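# Dock a tint bottle behind a self-closing gate

## Task

Take the small tint bottle round its body above the height of the rails, stand it in the mouth of the metal bay and, keeping it upright on the bench, push the sprung gate open with the bottle and slide it on until the gate has fallen shut behind it. Then press the bottle home against the sprung rubber pad with a gentle, steady push of about 10 N for a second and leave it standing there; the bottle must never push on the bay with more than 20 N, the gripper must not touch the bay, and the tin and the tape roll stay where they are.

Things in the scene. Friction and masses are not known exactly. Their poses are not given: they have to be found in the camera images.
- bottle_mid (a point): Middle (half-way up, 47.5 mm above its underside) of the loose plastic tint bottle: round, white body 48 mm across and 78 mm tall (straight sides from 4 to 53 mm up, best gripped there; then a steep shoulder to the neck), screw cap 30 mm across on top, 95 mm tall in all, about 0.11 kg. Stands upright on the bench to the left or to the right of the bay. z is up; round, so its yaw is of no account.
- bottle: The same bottle, origin at the centre of its underside, z up. Held with one finger on either side of the lane, its fingers pass clear above rails and gate (tips 30 mm or more above the bench). Gripped lightly or pressed onto the bench it pivots between the fingers; sliding just on or up to 5 mm above the bench is fine.
- bay: Metal bay fixed to the bench: an open-topped lane without floor between rails 20 mm high. Origin on the bench under the middle of the closed gate; x runs along the lane from its mouth inwards, y to the left, z up. Keep the bottle on y = 0. Highest piece: hinge post at x = 0, y = 35.5 mm, 24 mm high, and the stop at the far end, 58 mm high.
- bay_mouth (a point): Point on the bench at the front end of the entry (bay x = -65 mm, y = 0). The entry runs from here to the gate (x = 0) and is 58 mm wide inside; flared lips reach out in front to x = -90 mm.
- bay_pocket (a point): Point on the bench in the pocket behind the gate (bay x = 105 mm, y = 0). Pocket walls at y = -29 and +41 mm. At its end a sprung rubber pad (36 mm wide, 32 to 56 mm up) faces the gate. Its place differs each time and is not reported: bottle axis anywhere from x = 89 to 119 mm at first touch. It gives up to 14 mm, about 1.5 N per mm, and pushes the bottle back by that when let go.
- gate (a joint): Angle of the flap gate in rad: 0 shut across the lane, 1.57 fully open. Upright plate 60 mm long, 4 mm thick, 4 to 20 mm above the bench, on an upright hinge at bay x = 0, y = 35.5 mm. It opens only inwards; a spring swings it shut (1 to 2 N on a bottle). It leans on the bottle's left side until the bottle's axis is about 80 mm past x = 0, then falls shut behind it.
- gate_edge (a point): Free edge of the gate, half-way up (12 mm above the bench).
- tin: Bystander: plain metal paint tin, 68 mm across, 82 mm tall, loose, on the side of the bay where the bottle is not. Origin at the centre of its underside. Not to be moved.
- roll: Bystander: roll of masking tape lying flat, 84 mm across, 38 mm high, loose, behind and left of the bay. Origin at the centre of its underside. Not to be moved.
Mind the look-alikes: they are no part of the job. Leave any green or orange look-alike of the bottle alone.

How it is judged:
On the way, in this order (a step that is already met when the one before it is completed fails the run):
1. the bottle stands upright in the entry, in front of the shut gate (height (world z) of bottle_mid below 0.056 m and angle between bottle's own z axis and vertical below 0.15 rad and y of bottle_mid in the frame of bay between -0.012 and 0.012 m and x of bottle_mid in the frame of bay between -0.085 and -0.022 m and value of joint gate below 0.1 rad), for 0.1 s.
2. the bottle, upright on the bench, is in the gateway and holds the gate open (height (world z) of bottle_mid below 0.056 m and angle between bottle's own z axis and vertical below 0.15 rad and y of bottle_mid in the frame of bay between -0.012 and 0.012 m and x of bottle_mid in the frame of bay between -0.005 and 0.075 m and value of joint gate above 0.5 rad and contact force between bottle and bay above 0.3 N), for 0.1 s.
3. with the gate shut behind it, the bottle is pressed on the pad with at least 4 N (height (world z) of bottle_mid below 0.056 m and angle between bottle's own z axis and vertical below 0.15 rad and y of bottle_mid in the frame of bay between -0.012 and 0.012 m and x of bottle_mid in the frame of bay above 0.085 m and value of joint gate below 0.08 rad and contact force between bottle and bay above 4 N), for 0.3 s.
At the end, for the whole second after the job is handed in: The bottle stands upright (within 0.15 rad) on the bench in the pocket, at rest, within 12 mm of the lane's middle line, up against the pad (within about 8 mm), and the gate is shut (under 0.08 rad) behind it; the gripper has let go (height (world z) of bottle_mid below 0.056 m and angle between bottle's own z axis and vertical below 0.15 rad and y of bottle_mid in the frame of bay between -0.012 and 0.012 m and x of bottle_mid in the frame of bay between 0.083 and 0.126 m and horizontal distance between bottle_mid and pad_c0 below 0.036 m and value of joint gate below 0.08 rad and linear speed of bottle below 0.01 m/s); the robot touches nothing.
It fails at once if the bottle pushes on the bay, its gate or its pad with more than 20 N (contact force between bottle and bay above 20 N).
It fails at once if the gripper or arm touches the bay (contact force between any of the fingers, the arm and bay above 1.5 N).
It fails at once if the tin or the tape roll is moved by more than 15 mm (distance of any of tin, roll from where it was at the start of the episode above 0.015 m).
It also fails if it takes over 61 s, if anything falls off the work surface, if the arm or the gripper's body presses on something with over 40 N, if the wrist force passes 120 N, or if a joint passes its speed limit or range.

## Robot

A 6-joint arm with a two-finger parallel gripper is mounted at the origin on a cart in front of the work surface, level with it; the furniture and walls round the work are solid. World frame = base frame: x ahead of the robot, y to its left, z up, the work surface at z = 0. Lengths are in m, angles in rad, forces in N, time in s.
With the tool pointing down it reaches from about 0.3 to 0.875 m from the base axis. Payload 6.4 kg.
Tool frame: the origin (TCP) lies where the fingers leave the gripper's body, on its centre line; the fingertips stand 73 mm ahead of it and the grasp point (between the pads) lies 54 mm ahead of it (ctrl.pinch_z is the distance from the TCP to the grasp point, in m); z points along the fingers, y is the direction in which the jaws open and shut (so a half turn about z gives the same grasp; the last joint's range is limited). The gripper opens to 85 mm and grips with 20 to 120 N. Pads are 22 mm wide; open, the fingers measure 114 mm over their backs; the gripper's body (76 mm by 85 mm) begins 54 mm behind the grasp point. The pads swing forward as they close: fully open they stand 13 mm farther back than shut.
Start: joints at [0.918, 0.181, 1.607, -0, 1.354, -0.206], TCP at [0.248, 0.519, 0.304] pointing down, gripper open.
Joint ranges: [-2.99, 2.99], [-0.89, 2.07], [0.3, 2.58], [-1.14, 4.28], [0, 2.63], [-3.12, 3.12]. Speed limits (rad/s): [2.57, 2.57, 3.01, 3.14, 3.14, 3.14].

## Interface

Orientations are given as a unit quaternion [w, x, y, z].
In Python, from bench import ctrl, camera, camera_model gives the robot as it stands.
- The arm moves only by the tool arm_command, never from a script. Its argument "series" is a list of rows, each a list of 7 numbers: the shift along the tool's x, y, z in m, then the turn, a rotation vector about the tool's x, y, z in degrees, then the finger opening in m, from 0 to 0.0854. In form: [[tx, ty, tz, rx, ry, rz, gripper], ...]. A call has exactly 5 rows; each row is the pose to reach, as a shift and turn from the pose commanded when the call began, along the tool's axes at that moment; what a row does not reach only later rows make up. A row lasts 1/10 s, in which the tool goes at most 50 mm and 8.59 degrees, less where a joint would pass 70% of its speed; a pose out of reach is approached as far as the arm can. A call with a gripper value outside its range is refused whole. The fingers move at their own pace and stop on an object; the grip force is fixed at half the most. Time passes only in rows, so rows that repeat a pose let the fingers close, or fill a call up. It gives the time, the measured TCP pose, the force and the opening at its end, in the units of the state.
- ctrl.get_obs(): the state, without advancing time (a new reading comes with each control period).
- camera(name): name is "scene" or "side" or "wrist"; returns (picture, depth): 420x560x3 uint8, red, green, blue; 420x560 float32, m along the optical axis (not along the pixel's ray), 0 where there is no reading.
- camera_model(name): a dict with "K" (3x3 intrinsics, pixels), "distortion" ([k1, k2, p1, p2, k3] as OpenCV has them; the pictures are not rectified), "position" and "attitude" of the camera in the world. Camera axes: x right, y down, z forward; pixel columns grow to the right and rows downward; lengths in m; the calibration is good to about 2 mm. A picture is of the moment at which its call begins: read the wrist's pose just before it. camera_model takes no time and is no camera call; for the wrist camera it gives the pose at the moment of the call.
- ctrl.hand_in(): hands the job in, once; it reports no verdict.
The state is a dict: "time_s": time; "q": joint angles; "dq": joint speeds; "joint_efforts": joint torques, N m; "eef_pos": TCP position; "eef_rot": TCP orientation; "wrist_force": force on the tool from outside, world axes, zero at the start; "torque": the same for the moment, N m; "opening": opening from 0.0 (shut) to 1.0 (fully open).
Only numpy, scipy, OpenCV 4.12 (cv2) and the standard library are available. Lean on these libraries where they do the work, as an engineer would, in place of code of your own. Each camera call takes 0.05 s, during which the arm holds its last target. There are 200 camera calls.

## Working session

There is one attempt and no reset: what is moved stays moved. The work goes in short steps, Python scripts to look and compute and a tool call to move; the robot and the scene stay as the last step left them, time stands still between calls to the robot, and variables do not carry over. Pictures are saved under pics/ and viewed, about 8 in all and at most 12, crops included, and the job is handed in when it is done.

Besides the shell and the picture viewer there is one more tool, called after "Call:" by a JSON object that holds its "op" and its "data". arm_command: Moves the arm, as the interface text tells. Its arguments: {"type":"object","properties":{"series":{"type":"array","items":{"type":"array","items":{"type":"number"}}}},"required":["series"]}

```bash
mkdir -p pics; ls; python3 - <<'E'
from bench import ctrl,camera,camera_model
import cv2,numpy as np
o=ctrl.get_obs();print({k:np.round(v,3) for k,v in o.items()})
for n in("scene","side"):
    m=camera_model(n);print(n,m)
    p,d=camera(n);cv2.imwrite(f"pics/{n}0.png",p[:,:,::-1]);np.savez(f"{n}0.npz",p=p,d=d)
E
```

```text
pics
{'time_s': np.float64(0.0), 'q': array([ 0.918,  0.182,  1.608,  0.   ,  1.354, -0.206]), 'dq': array([ 0.002,  0.001, -0.   ,  0.   ,  0.   , -0.   ]), 'joint_efforts': array([-0.0000e+00, -4.4489e+01, -3.5133e+01, -0.0000e+00,  9.0000e-03,
        0.0000e+00]), 'eef_pos': array([0.248, 0.518, 0.303]), 'eef_rot': array([-0.   ,  0.222,  0.975, -0.001]), 'wrist_force': array([-0.637,  0.143,  0.547]), 'torque': array([-0.015, -0.007,  0.055]), 'opening': np.float64(1.002)}
scene {'K': array([[527.6981062 ,   0.        , 277.0849329 ],
       [  0.        , 527.6981062 , 211.29319569],
       [  0.        ,   0.        ,   1.        ]]), 'distortion': array([-0.01713859,  0.        ,  0.        ,  0.        ,  0.        ]), 'position': array([0.7759858 , 1.02872914, 0.90208345]), 'attitude': array([-0.02658133,  0.08028191,  0.89493907, -0.43810079])}
side {'K': array([[536.43694628,   0.        , 278.77416131],
       [  0.        , 536.43694628, 195.42176185],
       [  0.        ,   0.        ,   1.        ]]), 'distortion': array([-0.07589921,  0.        ,  0.        ,  0.        ,  0.        ]), 'position': array([0.51212057, 1.15843625, 0.84228835]), 'attitude': array([ 0.0094476 , -0.03880861,  0.88019598, -0.47292671])}
```

View pics/scene0.png

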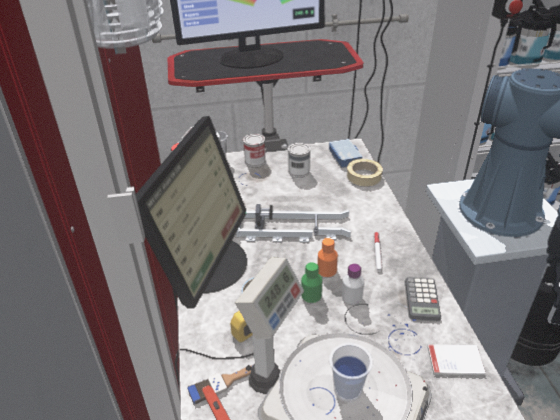

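View pics/side0.png

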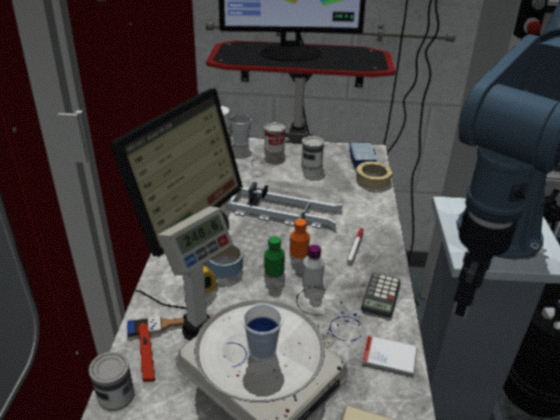

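```bash
cat > h.py <<'E'
import numpy as np,cv2
from scipy.spatial.transform import Rotation as R
from bench import ctrl,camera,camera_model
def rot(q): return R.from_quat([q[1],q[2],q[3],q[0]]).as_matrix()
def ray(m,uv):
    uv=np.array(uv,float).reshape(-1,1,2)
    n=cv2.undistortPoints(uv,m["K"],m["distortion"]).reshape(-1,2)
    return np.c_[n,np.ones(len(n))]@rot(m["attitude"]).T
def plane(m,uv,z):
    r=ray(m,uv);p=np.array(m["position"]);return p+r*((z-p[2])/r[:,2])[:,None]
def cloud(m,d):
    v,u=np.mgrid[:d.shape[0],:d.shape[1]]
    P=np.array(m["position"])+ray(m,np.c_[u.ravel(),v.ravel()])*d.reshape(-1,1)
    P[d.ravel()==0]=np.nan
    return P.reshape(*d.shape,3)
E
python3 - <<'E'
from h import *
from bench import camera_model
for n in("scene","side"):
    f=np.load(n+"0.npz");p,d=f["p"],f["d"];m=camera_model(n);P=cloud(m,d)
    hsv=cv2.cvtColor(p,cv2.COLOR_RGB2HSV)
    mk=cv2.inRange(hsv,(135,80,30),(170,255,255))
    c,l,s,ce=cv2.connectedComponentsWithStats(mk)
    for i in range(1,c):
        if s[i,4]>30: print(n,s[i],ce[i],plane(m,ce[i],.088),np.nanmedian(P[l==i],0))
    print(n,"uv gate/mouth plane z=.02",)
    x0,y0,w,h=(225,180,150,130) if n=="scene" else (215,165,150,130)
    c=cv2.resize(p[y0:y0+h,x0:x0+w,::-1],None,fx=5,fy=4.6,interpolation=cv2.INTER_CUBIC)
    c=cv2.resize(p[y0:y0+h,x0:x0+w,::-1],None,fx=4.6,fy=4.6,interpolation=cv2.INTER_CUBIC)
    cv2.imwrite(f"pics/{n}_crop.png",c)
    # cloud points above the bench in bay area
    Z=P[...,2]
    sub=P[180:250,230:370].reshape(-1,3)
    s=sub[(sub[:,2]>.012)&(sub[:,2]<.07)];print(len(s),np.nanmin(s,0),np.nanmax(s,0))
E
```

```text
scene [349 264  11   8  74] [354.         267.64864865] [[0.48757283 0.22765356 0.088     ]] [0.48994111 0.23432292 0.09480377]
scene uv gate/mouth plane z=.02
1437 [ 0.31776613 -0.2037916   0.01200759] [0.74759283 0.12777194 0.06995755]
side [308 245  12  13 132] [313.81060606 251.09090909] [[0.49081973 0.23622007 0.088     ]] [0.49076312 0.24050072 0.09233182]
side uv gate/mouth plane z=.02
1649 [ 0.33538642 -0.19722412  0.01200559] [0.72395485 0.21697986 0.06994383]
```

View pics/scene_crop.png

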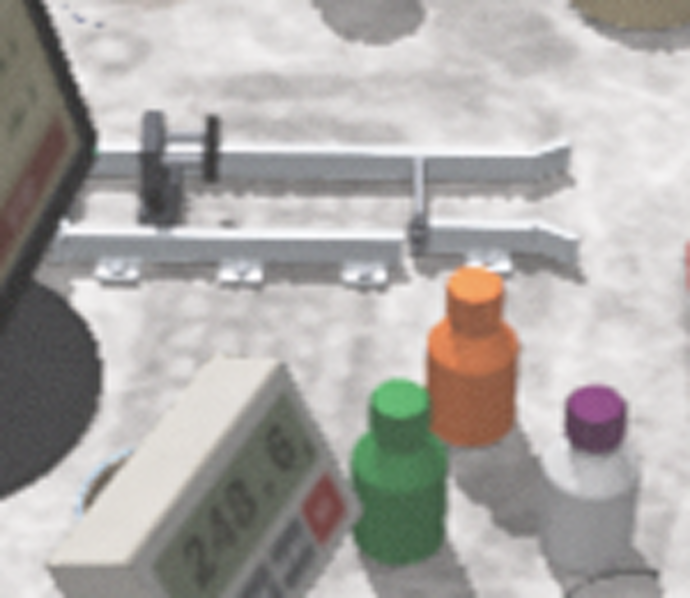

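```bash
python3 - <<'E'
from h import *
m=camera_model("scene")
f=np.load("scene0.npz");P=cloud(m,f["d"])
def px(a): return np.array(a,float)/4.6+[225,180]-0.4
for n,a,z in [("hinge top",(418,222),.024),("gate far top",(418,157),.02),("farrail top gate",(430,151),.02),("farrail top mouth",(540,152),.02),("farrail left",(230,150),.02),("near mouth",(533,230),.02),("near entry by gate",(435,228),.02),("near pocket left",(62,232),.02),("near pocket r",(400,237),.02),("padtop",(212,117),.056),("lip far",(570,145),.02),("lip near",(578,240),.02)]:
    print(n,px(a).round(1),plane(m,px(a),z).round(4))
# white bottle: sides at mid height by rays
for n in("scene","side"):
    mm=camera_model(n)
# orange bottle, tin, roll
for n,u in [("orange",(328,243)),("green",(312,268))]: print(n,plane(m,u,.095))
for n,u,z in [("tin?",(299,150),.082),("redtin",(254,140),.082),("roll",(365,168),.038)]: print(n,plane(m,u,z))
E
```

```text
hinge top [315.5 227.9] [[0.5215 0.0032 0.024 ]]
gate far top [315.5 213.7] [[ 0.507  -0.0595  0.02  ]]
farrail top gate [318.1 212.4] [[ 0.4988 -0.0637  0.02  ]]
farrail top mouth [342.  212.6] [[ 0.4359 -0.0502  0.02  ]]
farrail left [274.6 212.2] [[ 0.6141 -0.0877  0.02  ]]
near mouth [340.5 229.6] [[0.4584 0.018  0.02  ]]
near entry by gate [319.2 229.2] [[0.5121 0.0056 0.02  ]]
near pocket left [238.1 230. ] [[ 0.7199 -0.0319  0.02  ]]
near pocket r [311.6 231.1] [[0.5332 0.0094 0.02  ]]
padtop [270.7 205. ] [[ 0.6258 -0.0746  0.056 ]]
lip far [348.5 211.1] [[ 0.4169 -0.0532  0.02  ]]
lip near [350.3 231.8] [[0.436  0.0313 0.02  ]]
orange [[0.52593935 0.14485217 0.095     ]]
green [[0.58000569 0.21818136 0.095     ]]
tin? [[ 0.50549429 -0.29047728  0.082     ]]
redtin [[ 0.62874872 -0.37595744  0.082     ]]
roll [[ 0.32019378 -0.2219429   0.038     ]]
```

```bash
python3 - <<'E'
from h import *
print(ctrl.pinch_z, camera_model("wrist"))
for n in("scene","side"):
    m=camera_model(n);f=np.load(n+"0.npz");P=cloud(m,f["d"]).reshape(-1,3);P=P[np.isfinite(P[:,2])]
    print(len(P),"cells z>.11, x .2-.8,y -.2-.6 :")
    s=P[(P[:,2]>.105)&(P[:,2]<.6)&(P[:,0]>.3)&(P[:,0]<.85)&(P[:,1]>-.3)&(P[:,1]<.5)]
    b=np.floor(s[:,:2]/.05).astype(int)
    for c in np.unique(b,axis=0):
        k=(b==c).all(1)
        if k.sum()>15: print((c*.05).round(2),k.sum(),s[k,2].max().round(2),end=" | ")
    print()
o=ctrl.get_obs();Rt=rot(o["eef_rot"]);w=camera_model("wrist")
print("cam in tool",Rt.T@(w["position"]-o["eef_pos"]))
print("to above bottle, tool axes",Rt.T@(np.array([.489,.232,.28])-o["eef_pos"]))
print(np.degrees(np.arctan2(Rt[1,1],Rt[0,1])))
E
```

```text
0.0539 {'K': array([[365.29731363,   0.        , 275.52898948],
       [  0.        , 365.29731363, 210.51210767],
       [  0.        ,   0.        ,   1.        ]]), 'distortion': array([-0.0308355,  0.       ,  0.       ,  0.       ,  0.       ]), 'position': array([0.17263988, 0.55451392, 0.37309988]), 'attitude': array([0.13999977, 0.83443412, 0.52574599, 0.08781183])}
234267 cells z>.11, x .2-.8,y -.2-.6 :
[0.5  0.45] 64 0.15 | [0.55 0.45] 582 0.15 | [0.6 0.4] 53 0.26 | [0.6  0.45] 59 0.15 | [0.65 0.35] 215 0.3 | [0.65 0.4 ] 985 0.3 | [0.65 0.45] 276 0.27 | [ 0.7 -0.2] 21 0.23 | [ 0.7  -0.15] 18 0.28 | [ 0.7 -0.1] 523 0.27 | [ 0.7  -0.05] 161 0.18 | [0.7  0.35] 28 0.29 | [0.7 0.4] 718 0.3 | [0.7  0.45] 1335 0.3 | [ 0.75 -0.15] 57 0.32 | [ 0.75 -0.1 ] 603 0.32 | [ 0.75 -0.05] 838 0.32 | [0.75 0.  ] 607 0.25 | [0.75 0.05] 210 0.18 | [0.75 0.45] 90 0.29 | [ 0.8 -0.3] 32 0.19 | [ 0.8  -0.05] 186 0.32 | [0.8 0. ] 691 0.32 | [0.8  0.05] 1015 0.32 | [0.8 0.1] 790 0.26 | [0.8  0.15] 271 0.18 | 
234286 cells z>.11, x .2-.8,y -.2-.6 :
[0.3  0.45] 22 0.59 | [0.5  0.45] 29 0.15 | [0.55 0.45] 545 0.15 | [0.6 0.4] 41 0.25 | [0.6  0.45] 147 0.15 | [0.65 0.35] 154 0.3 | [0.65 0.4 ] 1153 0.3 | [0.65 0.45] 282 0.27 | [ 0.7 -0.2] 127 0.23 | [ 0.7 -0.1] 547 0.26 | [ 0.7  -0.05] 142 0.17 | [0.7  0.35] 20 0.29 | [0.7 0.4] 858 0.3 | [0.7  0.45] 1178 0.3 | [ 0.75 -0.2 ] 34 0.23 | [ 0.75 -0.15] 68 0.32 | [ 0.75 -0.1 ] 687 0.32 | [ 0.75 -0.05] 972 0.32 | [0.75 0.  ] 663 0.25 | [0.75 0.05] 185 0.17 | [0.75 0.45] 67 0.29 | [ 0.8  -0.05] 195 0.32 | [0.8 0. ] 753 0.32 | [0.8  0.05] 1163 0.32 | [0.8 0.1] 841 0.26 | [0.8  0.15] 292 0.19 | 
cam in tool [ 8.38360990e-02 -3.70457049e-05 -7.00127096e-02]
to above bottle, tool axes [-0.34084679 -0.15405881  0.02319822]
64.40150437414634
```

Call:
{"op": "arm_command", "data": {"series": [[-0.03,-0.02,0,0,0,-3,0.085],[-0.065,-0.045,0,0,0,-6,0.085],[-0.1,-0.07,0,0,0,-9,0.085],[-0.14,-0.1,0,0,0,-12,0.085],[-0.18,-0.13,0,0,0,-13.5,0.085]]}}

```text
time_s: 0.6
eef_pos: [0.3548, 0.322, 0.3036]
eef_rot: [-0.0, 0.104, 0.995, -0.0]
wrist_force: [1.7, 0.6, 1.1]
opening: 0.993
```

Call:
{"op": "arm_command", "data": {"series": [[-0.025,-0.03,0,0,0,0,0.085],[-0.055,-0.065,0,0,0,0,0.085],[-0.08,-0.095,0,0,0,0,0.085],[-0.09,-0.105,0,0,0,0,0.085],[-0.09,-0.105,0,0,0,0,0.085]]}}

```text
time_s: 1.1
eef_pos: [0.4213, 0.2007, 0.3037]
eef_rot: [-0.0, 0.107, 0.994, -0.0]
wrist_force: [-0.3, 0.6, -0.4]
opening: 0.993
```

```bash
python3 - <<'E'
from h import *
o=ctrl.get_obs();m=camera_model("wrist");p,d=camera("wrist")
cv2.imwrite("pics/w1.png",p[:,:,::-1]);np.savez("w1.npz",p=p,d=d,pos=m["position"],att=m["attitude"])
print(o["time_s"],o["eef_pos"],o["eef_rot"])
P=cloud(m,d)
hsv=cv2.cvtColor(p,cv2.COLOR_RGB2HSV);mk=cv2.inRange(hsv,(135,80,30),(170,255,255))
c,l,s,ce=cv2.connectedComponentsWithStats(mk)
for i in range(1,c):
    if s[i,4]>30: 
        Q=P[l==i];t=Q[Q[:,2]>.092];print(s[i],ce[i],"cap top",np.nanmean(t,0),np.nanmin(t,0),np.nanmax(t,0))
E
```

```text
1.1 [0.42129426 0.20069751 0.30366008] [-2.04586972e-04  1.07108403e-01  9.94247327e-01 -4.13376802e-05]<stdin>:10: RuntimeWarning: Mean of empty slice
Traceback (most recent call last):
ValueError: zero-size array to reduction operation fmin which has no identity
```

View pics/w1.png

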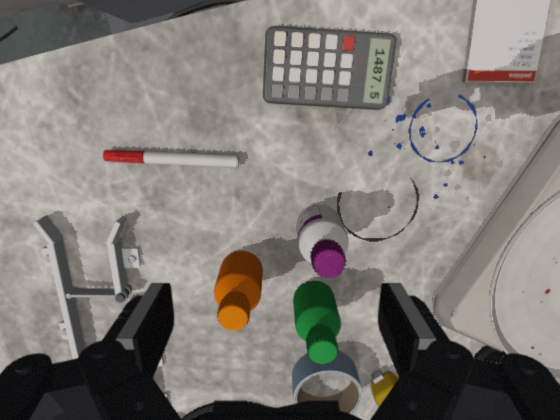

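```bash
python3 - <<'E'
from h import *
f=np.load("w1.npz");p,d=f["p"],f["d"];m=dict(camera_model("wrist"));m["position"],m["attitude"]=f["pos"],f["att"]
P=cloud(m,d)
hsv=cv2.cvtColor(p,cv2.COLOR_RGB2HSV);mk=cv2.inRange(hsv,(135,80,30),(170,255,255))
mk[:235]=0
M=cv2.moments(mk,True);u=(M["m10"]/M["m00"],M["m01"]/M["m00"]);print("cap",u,plane(m,u,.087),np.nanmax(P[mk>0],0),np.nanmedian(P[mk>0],0))
(c,r)=cv2.minEnclosingCircle(np.argwhere(mk)[:,::-1].astype(np.float32));print(c,r)
w=p[195:345,15:195,::-1];cv2.imwrite("pics/w1c.png",cv2.resize(w,None,fx=4,fy=4,interpolation=cv2.INTER_CUBIC))
w=d[195:345,15:195];print("bench z check",P[180:190,200:260,2].mean())
E
```

```text
cap (327.58366141732284, 258.5866141732283) [[0.48900083 0.23248481 0.087     ]] [0.50351208 0.2463947  0.09678066] [0.48506994 0.23223073 0.0946096 ]
(327.19610595703125, 258.4576110839844) 18.92864418029785
bench z check nan
```

View pics/w1c.png

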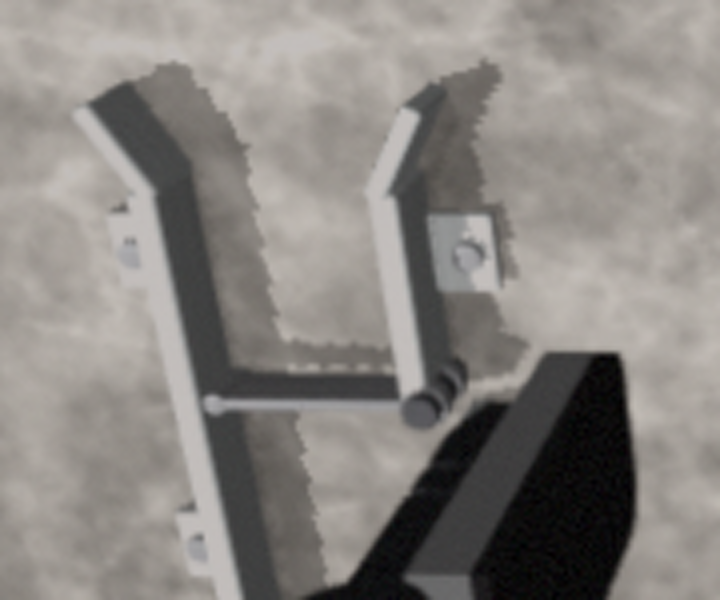

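```bash
python3 - <<'E'
from h import *
f=np.load("w1.npz");m=dict(camera_model("wrist"));m["position"],m["attitude"]=f["pos"],f["att"]
px=lambda a:np.array(a,float)/4+[15,195]-.375
g=lambda a,z=.02:plane(m,px(a),z)[0][:2]
h=g((421,408),.024);l1,l2=g((157,190)),g((240,570));r1,r2=g((371,190)),g((402,395))
print("hinge",h,"L",l1,l2,"R",r1,r2,"gate",g((215,404)),g((400,404)))
a=lambda p,q:np.arctan2(*(p-q)[::-1]) if 0 else np.degrees(np.arctan2((q-p)[1],(q-p)[0]))
print(a(l1,l2),a(r1,r2))
yaw=np.radians(-12.3)
for yw in (a(l1,l2),a(r1,r2)):
    t=np.radians(yw);ex=np.array([np.cos(t),np.sin(t)]);ey=np.array([-ex[1],ex[0]])
    print(yw,"width",(r1-l1)@ey,(r2-l1)@ey,"hinge-l y",(h-l1)@ey,"x mouth L,R rel hinge",(l1-h)@ex,(r1-h)@ex,"origin",h-ey*.0355,"centre y of rails",((r1+l1)/2-h)@ey+.0355)
E
```

```text
hinge [0.51938672 0.0025768 ] L [ 0.44316553 -0.04620345] [ 0.56268999 -0.07264208] R [0.45535032 0.01056396] [ 0.51635455 -0.00367009] gate [ 0.5081484 -0.0571015] [ 0.51898881 -0.0052718 ]
-12.472899732808502 -13.133788292950209
-12.472899732808502 width 0.05805924957355942 0.057336700552480774 hinge-l y 0.06409103580998478 x mouth L,R rel hinge -0.0638867890753692 -0.06425008283621224 origin [ 0.51171951 -0.03208534] centre y of rails 0.00043858897679492637
-13.133788292950209 width 0.05805119687263772 0.05805119687263772 hinge-l y 0.0648236696516674 x mouth L,R rel hinge -0.06314328580656031 -0.06417623549351711 origin [ 0.51132021 -0.0319946 ] centre y of rails -0.00029807121534854153
```

Call:
{"op": "arm_command", "data": {"series": [[-0.03,0.023,0.02,0,0,0,0.085],[-0.059,0.0455,0.045,0,0,0,0.085],[-0.059,0.0455,0.08,0,0,0,0.085],[-0.059,0.0455,0.1,0,0,0,0.085],[-0.059,0.0455,0.11,0,0,0,0.085]]}}

```text
time_s: 1.65
eef_pos: [0.4856, 0.2356, 0.191]
eef_rot: [-0.002, 0.104, 0.995, -0.001]
wrist_force: [0.4, 0.3, 0.1]
opening: 0.995
```

```bash
python3 - <<'E'
from h import *
o=ctrl.get_obs();m=camera_model("wrist");p,d=camera("wrist")
cv2.imwrite("pics/w2.png",p[:,:,::-1])
print(o["time_s"],o["eef_pos"],o["eef_rot"])
hsv=cv2.cvtColor(p,cv2.COLOR_RGB2HSV);mk=cv2.inRange(hsv,(135,80,30),(170,255,255))
c,l,s,ce=cv2.connectedComponentsWithStats(mk)
for i in range(1,c):
    if s[i,4]>60: print(s[i],plane(m,ce[i],.087))
E
```

```text
1.65 [0.48558082 0.23564111 0.19101474] [-2.43425279e-03  1.04272840e-01  9.94545570e-01 -5.98436577e-04]
[243 193  27  17  98] [[0.45392597 0.23287586 0.087     ]]
[ 244  230   56   63 2738] [[0.48919458 0.23255037 0.087     ]]
```

View pics/w2.png

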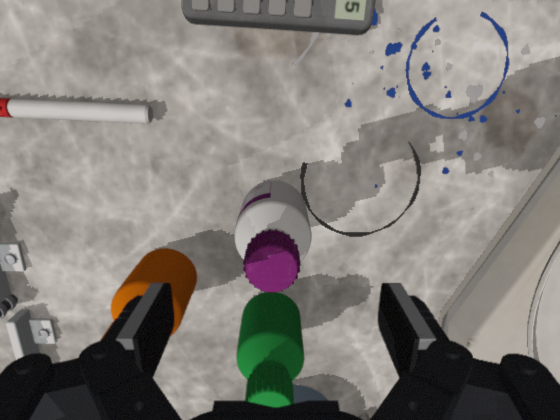

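Call:
{"op": "arm_command", "data": {"series": [[0,0,0.01,0,0,0,0.085],[0,0,0.035,0,0,0,0.085],[0,0,0.06,0,0,0,0.085],[0,0,0.06,0,0,0,0.085],[0,0,0.06,0,0,0,0.085]]}}

```text
time_s: 2.2
eef_pos: [0.4881, 0.2345, 0.1348]
eef_rot: [0.0, 0.105, 0.994, 0.0]
wrist_force: [0.2, 0.6, 1.2]
opening: 1.0
```

Call:
{"op": "arm_command", "data": {"series": [[0,-0.002,0.015,0,0,0,0.085],[0,-0.002,0.031,0,0,0,0.085],[0,-0.002,0.031,0,0,0,0.06],[0,-0.002,0.031,0,0,0,0.04],[0,-0.002,0.031,0,0,0,0.03]]}}

```text
time_s: 2.7
eef_pos: [0.4887, 0.2327, 0.105]
eef_rot: [0.002, 0.105, 0.994, 0.001]
wrist_force: [-0.7, -1.3, 7.0]
opening: 0.527
```

Call:
{"op": "arm_command", "data": {"series": [[0,0,0,0,0,0,0.03],[0,0,0,0,0,0,0.03],[0,0,0,0,0,0,0.03],[0,0,0,0,0,0,0.03],[0,0,0,0,0,0,0.03]]}}

```text
time_s: 3.2
eef_pos: [0.4889, 0.2327, 0.105]
eef_rot: [0.002, 0.105, 0.994, 0.001]
wrist_force: [-0.5, 0.6, 6.9]
opening: 0.528
```

Call:
{"op": "arm_command", "data": {"series": [[0,0,-0.01,0,0,0,0.03],[0,0,-0.035,0,0,0,0.03],[0,0,-0.07,0,0,0,0.03],[0,0,-0.1,0,0,0,0.03],[0,0,-0.115,0,0,0,0.03]]}}

```text
time_s: 3.7
eef_pos: [0.4885, 0.2325, 0.2219]
eef_rot: [0.002, 0.105, 0.994, 0.001]
wrist_force: [0.5, -0.5, -1.5]
opening: 0.526
```

Call:
{"op": "arm_command", "data": {"series": [[0,-0.015,0,0,0,0,0.03],[-0.001,-0.05,0,0,0,0,0.03],[-0.001,-0.085,0,0,0,0.2,0.03],[-0.001,-0.12,0,0,0,0.3,0.03],[-0.002,-0.155,0,0,0,0.4,0.03]]}}

```text
time_s: 4.2
eef_pos: [0.455, 0.0784, 0.2167]
eef_rot: [-0.001, 0.109, 0.994, -0.0]
wrist_force: [0.1, -0.7, -1.8]
opening: 0.527
```

Call:
{"op": "arm_command", "data": {"series": [[0,-0.03,0,0,0,0,0.03],[0,-0.06,0,0,0,0,0.03],[0,-0.085,0,0,0,0,0.03],[0,-0.0985,0,0,0,0,0.03],[0,-0.0985,0,0,0,0,0.03]]}}

```text
time_s: 4.7
eef_pos: [0.4341, -0.0177, 0.2169]
eef_rot: [-0.001, 0.11, 0.994, -0.0]
wrist_force: [0.3, -0.0, -1.2]
opening: 0.531
```

```bash
cat >> h.py <<'E'
O=np.array([.5118,-.0320]);t=np.radians(-12.5);EX=np.array([np.cos(t),np.sin(t)]);EY=np.array([-EX[1],EX[0]])
def bay(p): p=np.array(p)[:2]-O; return np.array([p@EX,p@EY])
def st():
    o=ctrl.get_obs();Rt=rot(o["eef_rot"])
    print("t",o["time_s"].round(2),"bay xy mm",(bay(o["eef_pos"])*1e3).round(1),"z",o["eef_pos"][2].round(4),"jaw yaw err deg",np.degrees(np.arctan2(Rt[1,1],Rt[0,1]))-77.5,"tilt z",Rt[:,2].round(4))
    f=o["wrist_force"];print("F bay x,y,z",(f[:2]@EX).round(2),(f[:2]@EY).round(2),f[2].round(2),"open",o["opening"])
E
python3 - <<'E'
from h import *
st()
p,d=camera("wrist");m=camera_model("wrist");cv2.imwrite("pics/w3.png",p[:,:,::-1])
hsv=cv2.cvtColor(p,cv2.COLOR_RGB2HSV);mk=cv2.inRange(hsv,(135,80,30),(170,255,255))
c,l,s,ce=cv2.connectedComponentsWithStats(mk)
z=ctrl.get_obs()["eef_pos"][2]-.105+.087
for i in range(1,c):
    if s[i,4]>60: print(s[i],bay(plane(m,ce[i],z)[0]))
E
```

```text
Traceback (most recent call last):
  File "h.py", line 20, in st
    print("t",o["time_s"].round(2),"bay xy mm",(bay(o["eef_pos"])*1e3).round(1),"z",o["eef_pos"][2].round(4),"jaw yaw err deg",np.degrees(np.arctan2(Rt[1,1],Rt[0,1]))-77.5,"tilt z",Rt[:,2].round(4))
              ^^^^^^^^^^^^^^^^^
AttributeError: 'float' object has no attribute 'round'
```

```bash
sed -i 's/o\["time_s"\].round(2)/o["time_s"]/' h.py
cat > look.py <<'E'
import sys
from h import *
st()
n=sys.argv[1];m=camera_model("wrist");p,d=camera("wrist");cv2.imwrite(f"pics/{n}.png",p[:,:,::-1])
hsv=cv2.cvtColor(p,cv2.COLOR_RGB2HSV);mk=cv2.inRange(hsv,(135,80,30),(170,255,255))
c,l,s,ce=cv2.connectedComponentsWithStats(mk)
z=ctrl.get_obs()["eef_pos"][2]-.105+.087
for i in range(1,c):
    if s[i,4]>60: print(s[i],bay(plane(m,ce[i],z)[0])*1e3)
E
python3 look.py w3
```

```text
t 4.7 bay xy mm [-79.   -2.8] z 0.2169 jaw yaw err deg -0.17118767923051337 tilt z [-0.002 -0.    -1.   ]
F bay x,y,z 0.25 0.03 -1.21 open 0.5308590795009971
[222 242  50  37 433] [-120.42575473   -9.66193139]
[ 225  317   99   91 7132] [-83.41781825  -3.2573596 ]
```

View pics/w3.png

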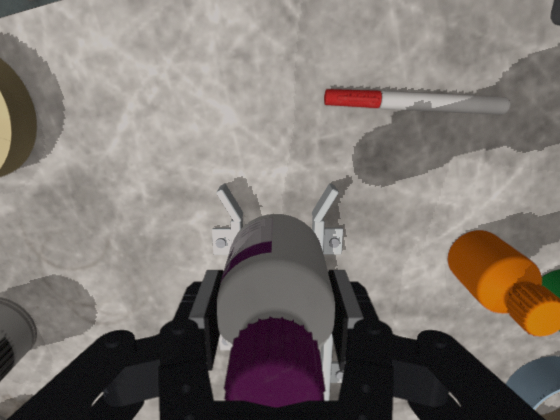

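Call:
{"op": "arm_command", "data": {"series": [[-0.005,0.003,0.01,0,0,0,0.03],[-0.01,0.003,0.03,0,0,0,0.03],[-0.01,0.003,0.05,0,0,0,0.03],[-0.01,0.003,0.06,0,0,0,0.03],[-0.01,0.003,0.06,0,0,0,0.03]]}}

```text
time_s: 5.25
eef_pos: [0.4447, -0.0141, 0.1558]
eef_rot: [-0.002, 0.108, 0.994, 0.0]
wrist_force: [0.1, 0.1, -1.7]
opening: 0.53
```

```bash
python3 -c "from h import *;st()"
```

```text
t 5.25 bay xy mm [-69.4   2.9] z 0.1558 jaw yaw err deg 0.06427189866035121 tilt z [-0.0042  0.0014 -1.    ]
F bay x,y,z 0.1 0.08 -1.66 open 0.529582516244089
```

Call:
{"op": "arm_command", "data": {"series": [[0,-0.001,0.005,0,0,0,0.03],[0,-0.002,0.015,0,0,0,0.03],[0,-0.002,0.02,0,0,0,0.03],[0,-0.002,0.02,0,0,0,0.03],[0,-0.002,0.02,0,0,0,0.03]]}}

```text
time_s: 5.75
eef_pos: [0.4456, -0.0172, 0.1379]
eef_rot: [-0.0, 0.109, 0.994, 0.0]
wrist_force: [-0.2, -1.1, -0.9]
opening: 0.53
```

```bash
python3 look.py w4
```

```text
t 5.75 bay xy mm [-67.9   0.1] z 0.1379 jaw yaw err deg -0.009367927623983974 tilt z [-0.  0. -1.]
F bay x,y,z 0.04 -1.09 -0.94 open 0.5296060660368784
[221 242  51  38 431] [-109.3956309    -6.77895702]
[ 225  317  100   91 7151] [-72.39301832  -0.26444238]
```

Call:
{"op": "arm_command", "data": {"series": [[0,0,0.005,0,0,0,0.03],[0,0,0.013,0,0,0,0.03],[0,0,0.02,0,0,0,0.03],[0,0,0.027,0,0,0,0.03],[0,0,0.03,0,0,0,0.03]]}}

```text
time_s: 6.3
eef_pos: [0.4449, -0.0169, 0.1067]
eef_rot: [-0.001, 0.109, 0.994, 0.0]
wrist_force: [0.9, -0.8, -0.7]
opening: 0.528
```

```bash
python3 -c "from h import *;st()"
```

```text
t 6.3 bay xy mm [-68.6   0.2] z 0.1067 jaw yaw err deg -0.0026817191831440823 tilt z [-1.7e-03  5.0e-04 -1.0e+00]
F bay x,y,z 1.02 -0.58 -0.66 open 0.5281198713740086
```

Call:
{"op": "arm_command", "data": {"series": [[-0.005,0,0,0,0,0,0.03],[-0.014,0,0,0,0,0,0.03],[-0.023,0,0,0,0,0,0.03],[-0.03,0,0,0,0,0,0.03],[-0.035,0,0,0,0,0,0.03]]}}

```text
time_s: 6.8
eef_pos: [0.4809, -0.025, 0.1082]
eef_rot: [0.0, 0.109, 0.994, -0.0]
wrist_force: [-1.0, -0.2, -1.1]
opening: 0.525
```

```bash
python3 -c "from h import *;st()"
```

```text
t 6.8 bay xy mm [-31.7   0.1] z 0.1082 jaw yaw err deg -0.0011218371202659227 tilt z [ 9.e-04 -3.e-04 -1.e+00]
F bay x,y,z -0.93 -0.4 -1.1 open 0.5251496277992228
```

Call:
{"op": "arm_command", "data": {"series": [[-0.003,0,0,0,0,0,0.03],[-0.007,0,0.001,0,0,0,0.03],[-0.012,0,0.001,0,0,0,0.03],[-0.017,0,0.001,0,0,0,0.03],[-0.022,0,0.001,0,0,0,0.03]]}}

```text
time_s: 7.3
eef_pos: [0.5011, -0.0293, 0.1066]
eef_rot: [-0.001, 0.109, 0.994, 0.0]
wrist_force: [-2.1, 0.3, -0.7]
opening: 0.526
```

```bash
python3 -c "from h import *;st()"
```

```text
t 7.3 bay xy mm [-11.    0.3] z 0.1066 jaw yaw err deg 0.004549795306743931 tilt z [-1.2e-03  4.0e-04 -1.0e+00]
F bay x,y,z -2.08 -0.14 -0.68 open 0.5257579241165883
```

Call:
{"op": "arm_command", "data": {"series": [[-0.005,0,0,0,0,0,0.03],[-0.01,0,0,0,0,0,0.03],[-0.015,0,0,0,0,0,0.03],[-0.02,0,0,0,0,0,0.03],[-0.025,0,0,0,0,0,0.03]]}}

```text
time_s: 7.8
eef_pos: [0.5261, -0.0351, 0.1069]
eef_rot: [0.0, 0.109, 0.994, -0.0]
wrist_force: [-2.1, -0.3, -2.0]
opening: 0.533
```

Call:
{"op": "arm_command", "data": {"series": [[-0.005,0,0,0,0,0,0.03],[-0.01,0,0,0,0,0,0.03],[-0.015,0,0,0,0,0,0.03],[-0.02,0,0,0,0,0,0.03],[-0.025,0,0,0,0,0,0.03]]}}

```text
time_s: 8.3
eef_pos: [0.5506, -0.0404, 0.107]
eef_rot: [0.0, 0.109, 0.994, -0.0]
wrist_force: [-0.7, -0.8, -1.0]
opening: 0.528
```

```bash
python3 look.py w5
```

```text
t 8.3 bay xy mm [39.7  0.2] z 0.107 jaw yaw err deg -0.0036092388875630377 tilt z [ 4.e-04 -1.e-04 -1.e+00]
F bay x,y,z -0.54 -0.94 -0.97 open 0.5280808133050544
[221 241  51  39 430] [-1.86361549 -6.79068975]
[ 224  317  101   91 7186] [35.22556732 -0.26958469]
```

Call:
{"op": "arm_command", "data": {"series": [[-0.005,0,0,0,0,0,0.03],[-0.01,0,0,0,0,0,0.03],[-0.015,0,0,0,0,0,0.03],[-0.02,0,0,0,0,0,0.03],[-0.025,0,0,0,0,0,0.03]]}}

```text
time_s: 8.85
eef_pos: [0.575, -0.0458, 0.107]
eef_rot: [0.0, 0.109, 0.994, -0.0]
wrist_force: [-0.7, -0.4, -2.0]
opening: 0.528
```

Call:
{"op": "arm_command", "data": {"series": [[-0.004,0,0,0,0,0,0.03],[-0.008,0,0,0,0,0,0.03],[-0.012,0,0,0,0,0,0.03],[-0.015,0,0,0,0,0,0.03],[-0.018,0,0,0,0,0,0.03]]}}

```text
time_s: 9.35
eef_pos: [0.5923, -0.0496, 0.1069]
eef_rot: [0.0, 0.109, 0.994, 0.0]
wrist_force: [-0.5, 0.1, -1.1]
opening: 0.531
```

```bash
python3 -c "
from h import *;st()
p,d=camera('scene');cv2.imwrite('pics/s2.png',cv2.resize(p[160:270,220:370,::-1],None,fx=4.6,fy=4.6,interpolation=cv2.INTER_CUBIC))"
```

```text
t 9.35 bay xy mm [82.4  0.2] z 0.1069 jaw yaw err deg -0.0010791282419120307 tilt z [ 2.e-04  1.e-04 -1.e+00]
F bay x,y,z -0.49 0.02 -1.08 open 0.5307869456344524
```

View pics/s2.png

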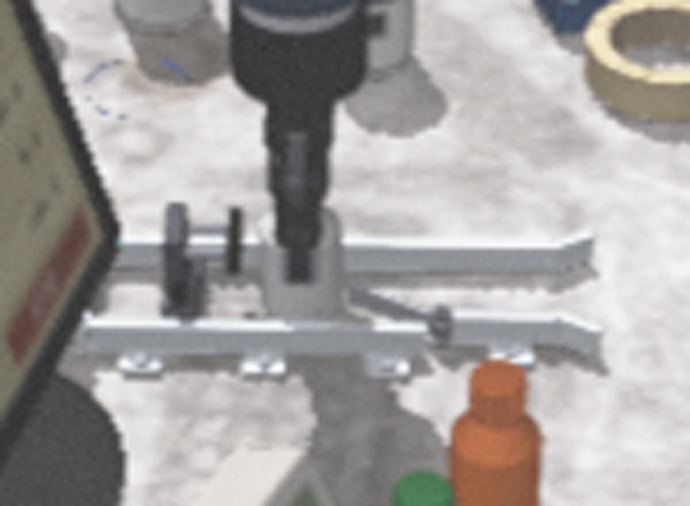

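Call:
{"op": "arm_command", "data": {"series": [[-0.002,0,0,0,0,0,0.03],[-0.004,0,0,0,0,0,0.03],[-0.006,0,0,0,0,0,0.03],[-0.008,0,0,0,0,0,0.03],[-0.01,0,0,0,0,0,0.03]]}}

```text
time_s: 9.9
eef_pos: [0.6019, -0.0518, 0.1069]
eef_rot: [0.0, 0.109, 0.994, -0.0]
wrist_force: [0.3, 0.1, -1.1]
opening: 0.531
```

```bash
python3 -c "from h import *;st()"
```

```text
t 9.9 bay xy mm [92.3  0.2] z 0.1069 jaw yaw err deg -0.0005737121568216708 tilt z [ 1.e-04 -0.e+00 -1.e+00]
F bay x,y,z 0.3 0.12 -1.07 open 0.5314310541831114
```

Call:
{"op": "arm_command", "data": {"series": [[-0.001,0,0.001,0,0,0,0.03],[-0.002,0,0.001,0,0,0,0.03],[-0.003,0,0.001,0,0,0,0.03],[-0.004,0,0.001,0,0,0,0.03],[-0.005,0,0.001,0,0,0,0.03]]}}

```text
time_s: 10.4
eef_pos: [0.606, -0.0527, 0.1056]
eef_rot: [-0.001, 0.109, 0.994, 0.0]
wrist_force: [-5.0, 1.5, 2.2]
opening: 0.528
```

Call:
{"op": "arm_command", "data": {"series": [[-0.0005,0,0,0,0,0,0.03],[-0.001,0,0,0,0,0,0.03],[-0.0015,0,0,0,0,0,0.03],[-0.002,0,0,0,0,0,0.03],[-0.002,0,0,0,0,0,0.03]]}}

```text
time_s: 10.9
eef_pos: [0.6075, -0.053, 0.1055]
eef_rot: [-0.002, 0.109, 0.994, 0.0]
wrist_force: [-7.2, 0.6, 2.3]
opening: 0.528
```

```bash
python3 -c "
from h import *;st()
p,d=camera('scene');cv2.imwrite('pics/s3.png',cv2.resize(p[160:270,220:370,::-1],None,fx=4.6,fy=4.6,interpolation=cv2.INTER_CUBIC))"
```

```text
t 10.9 bay xy mm [97.9  0.2] z 0.1055 jaw yaw err deg 0.010394244107800432 tilt z [-3.1e-03  7.0e-04 -1.0e+00]
F bay x,y,z -7.1 -1.01 2.33 open 0.5280573476581051
```

View pics/s3.png

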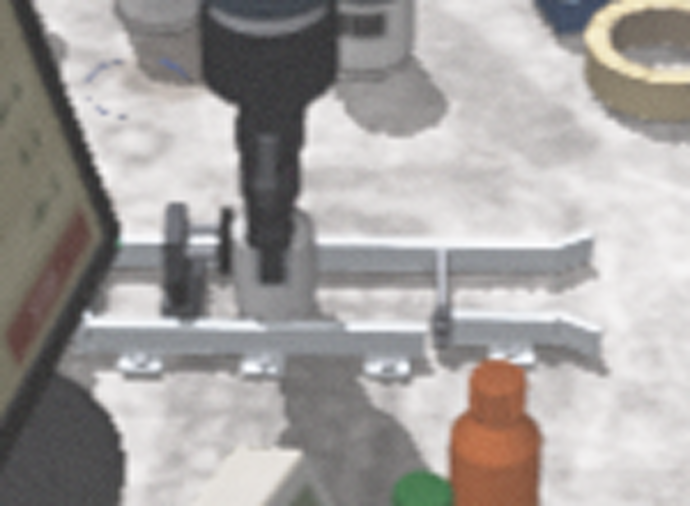

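Call:
{"op": "arm_command", "data": {"series": [[-0.0005,0,0,0,0,0,0.03],[-0.001,0,0,0,0,0,0.03],[-0.0015,0,0,0,0,0,0.03],[-0.002,0,0,0,0,0,0.03],[-0.002,0,0,0,0,0,0.03]]}}

```text
time_s: 11.45
eef_pos: [0.609, -0.0533, 0.1055]
eef_rot: [-0.002, 0.109, 0.994, 0.0]
wrist_force: [-9.3, 1.3, 4.3]
opening: 0.53
```

Call:
{"op": "arm_command", "data": {"series": [[0,0,0,0,0,0,0.03],[0,0,0,0,0,0,0.03],[0,0,0,0,0,0,0.03],[0,0,0,0,0,0,0.03],[0,0,0,0,0,0,0.03]]}}

```text
time_s: 11.95
eef_pos: [0.6089, -0.0533, 0.1055]
eef_rot: [-0.002, 0.109, 0.994, 0.0]
wrist_force: [-8.9, 1.3, 4.9]
opening: 0.523
```

Call:
{"op": "arm_command", "data": {"series": [[0,0,0,0,0,0,0.03],[0,0,0,0,0,0,0.03],[0,0,0,0,0,0,0.03],[0,0,0,0,0,0,0.03],[0,0,0,0,0,0,0.03]]}}

```text
time_s: 12.45
eef_pos: [0.6089, -0.0533, 0.1055]
eef_rot: [-0.002, 0.109, 0.994, 0.0]
wrist_force: [-9.8, 1.6, 4.7]
opening: 0.527
```

Call:
{"op": "arm_command", "data": {"series": [[0.001,0,0,0,0,0,0.03],[0.002,0,0,0,0,0,0.03],[0.003,0,0,0,0,0,0.03],[0.004,0,0,0,0,0,0.03],[0.005,0,0,0,0,0,0.03]]}}

```text
time_s: 12.95
eef_pos: [0.6051, -0.0525, 0.1056]
eef_rot: [-0.001, 0.109, 0.994, 0.0]
wrist_force: [-3.8, 0.1, 0.7]
opening: 0.527
```

Call:
{"op": "arm_command", "data": {"series": [[0,0,0,0,0,0,0.03],[0,0,0,0,0,0,0.03],[0,0,0,0,0,0,0.03],[0,0,0,0,0,0,0.03],[0,0,0,0,0,0,0.03]]}}

```text
time_s: 13.45
eef_pos: [0.6055, -0.0526, 0.1057]
eef_rot: [-0.0, 0.109, 0.994, 0.0]
wrist_force: [-4.2, 1.3, -0.7]
opening: 0.527
```

```bash
python3 look.py w6
```

```text
t 13.45 bay xy mm [95.9  0.2] z 0.1057 jaw yaw err deg -0.0012190375419294242 tilt z [-5.e-04  1.e-04 -1.e+00]
F bay x,y,z -4.36 0.33 -0.67 open 0.5273421793685186
[221 242  51  38 429] [54.48720013 -6.79899354]
[ 224  317  100   91 7251] [91.56537094 -0.19184204]
```

Call:
{"op": "arm_command", "data": {"series": [[0.001,0,0.0003,0,0,0,0.03],[0.002,0,0.0005,0,0,0,0.03],[0.002,0,0.0005,0,0,0,0.03],[0.002,0,0.0005,0,0,0,0.03],[0.002,0,0.0005,0,0,0,0.03]]}}

```text
time_s: 14.0
eef_pos: [0.604, -0.0523, 0.1056]
eef_rot: [0.0, 0.109, 0.994, -0.0]
wrist_force: [-2.3, 0.8, 0.5]
opening: 0.53
```

Call:
{"op": "arm_command", "data": {"series": [[0,0,0,0,0,0,0.05],[0,0,0,0,0,0,0.055],[0,0,0,0,0,0,0.065],[0,0,0,0,0,0,0.075],[0,0,0,0,0,0,0.085]]}}

```text
time_s: 14.5
eef_pos: [0.6039, -0.0523, 0.1056]
eef_rot: [0.0, 0.109, 0.994, -0.0]
wrist_force: [0.9, 0.1, -0.6]
opening: 0.995
```

Call:
{"op": "arm_command", "data": {"series": [[0,0,0,0,0,0,0.085],[0,0,0,0,0,0,0.085],[0,0,0,0,0,0,0.085],[0,0,-0.005,0,0,0,0.085],[0,0,-0.015,0,0,0,0.085]]}}

```text
time_s: 15.0
eef_pos: [0.6031, -0.0521, 0.1201]
eef_rot: [-0.001, 0.109, 0.994, 0.0]
wrist_force: [-0.0, -0.1, 0.3]
opening: 0.996
```

```bash
python3 look.py w7
```

```text
t 15.0 bay xy mm [93.5  0.2] z 0.1201 jaw yaw err deg -0.00037148533192521427 tilt z [-1.7e-03  5.0e-04 -1.0e+00]
F bay x,y,z -0.01 -0.06 0.32 open 0.996495188452322
[229 227  43  32 295] [46.31813605 -5.6469444 ]
[ 234  289   89  103 7197] [78.44425215  0.75959009]
```

View pics/w7.png

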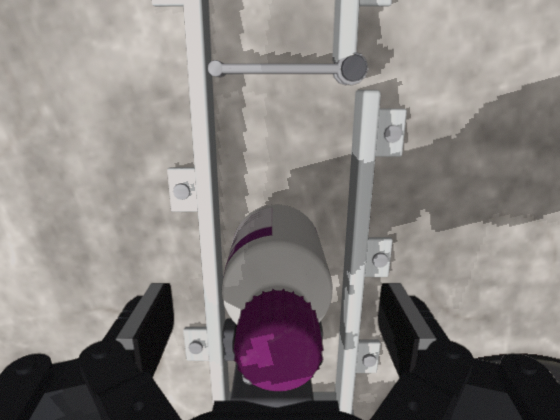

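Call:
{"op": "arm_command", "data": {"series": [[0,0,-0.02,0,0,0,0.085],[0,0,-0.055,0,0,0,0.085],[0,0,-0.09,0,0,0,0.085],[0.01,0,-0.12,0,0,0,0.085],[0.03,0,-0.14,0,0,0,0.085]]}}

```text
time_s: 15.55
eef_pos: [0.5758, -0.0463, 0.2642]
eef_rot: [0.003, 0.109, 0.994, -0.001]
wrist_force: [0.2, 0.0, 0.3]
opening: 0.995
```

Call:
{"op": "arm_command", "data": {"series": [[0.03,0,-0.01,0,0,0,0.085],[0.06,0,-0.01,0,0,0,0.085],[0.06,0,-0.01,0,0,0,0.085],[0.06,0,-0.01,0,0,0,0.085],[0.06,0,-0.01,0,0,0,0.085]]}}

```text
time_s: 16.05
eef_pos: [0.5167, -0.033, 0.271]
eef_rot: [0.001, 0.109, 0.994, -0.0]
wrist_force: [0.3, 0.6, 0.3]
opening: 0.994
```

```bash
python3 - <<'E'
from h import *
st()
for n in("wrist","scene"):
    m=camera_model(n);p,d=camera(n);P=cloud(m,d)
    hsv=cv2.cvtColor(p,cv2.COLOR_RGB2HSV);mk=cv2.inRange(hsv,(135,80,30),(170,255,255))
    c,l,s,ce=cv2.connectedComponentsWithStats(mk)
    for i in range(1,c):
        if s[i,4]>40: print(n,s[i],bay(plane(m,ce[i],.087)[0])*1e3,np.nanmax(P[l==i],0)[2])
    c=p[160:270,220:370] if n=="scene" else p
    cv2.imwrite(f"pics/end_{n}.png",cv2.resize(c[:,:,::-1],None,fx=4.6,fy=4.6,interpolation=cv2.INTER_CUBIC) if n=="scene" else c[:,:,::-1])
    if n=="scene":
        for k,u,z in [("tin",(299,150),.082),("roll",(365,168),.038)]: print(k, np.abs(p.astype(int)-np.load("scene0.npz")["p"])[u[1]-10:u[1]+20,u[0]-20:u[0]+20].mean())
E
```

```text
t 16.05 bay xy mm [5.  0.1] z 0.271 jaw yaw err deg -0.0072292774100901624 tilt z [ 1.6e-03 -5.0e-04 -1.0e+00]
F bay x,y,z 0.17 0.62 0.29 open 0.993972914557992
wrist [255 256  19  13  76] [49.97123115 -8.07894092] 0.04693011371547279
wrist [ 258  286   38   43 1253] [92.50922203  1.24840461] 0.09681044905306452
scene [276 196  10   5  42] [92.89875417 -6.78114893] 0.09738408919294805
tin 25.3175
roll 3.5861111111111112
```

View pics/end_scene.png

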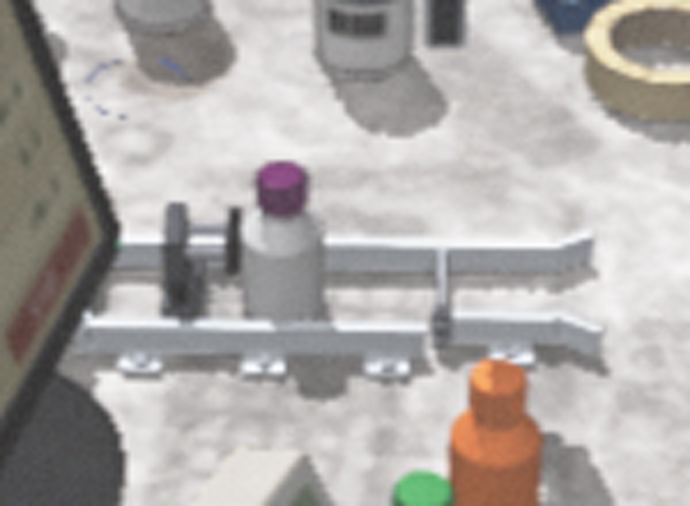

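```bash
python3 -c "from bench import ctrl;print(ctrl.hand_in())"
```

```text
the job is handed in; nothing more can be done
None
```

The bottle is in the pocket behind the shut gate, and I handed the job in at 16 s of the 61 allowed. I took the white bottle with the purple cap; the green and orange ones were left alone. It was gripped above the rails, set down at the mouth and slid through the gate. I then held it on the pad at about 9–10 N for a second (wrist reading), eased back and let go.

- **Final position:** the last wrist picture puts the bottle at bay x ≈ 92.5 mm, y ≈ +1 mm. It is upright, with the gripper clear above it.
- **Gate and pad:** the last scene picture shows the gate shut and the bottle at the pad. The pad gap is judged by eye, not measured.
- **Forces:** the wrist force along the lane stayed under about 10 N at every reading, taken at the end of each move. I saw no sign of the gripper touching the bay.
- **Steps on the way:** I did not measure the gate angle or contact force while the bottle held the gate open. A picture at bay x ≈ 82 mm shows the gate still partly open, and a later one shows it shut while the bottle was pressed.

**Checks that disagreed or fell short:**
- The scene camera put the bottle at y ≈ −7 mm, from a cap partly seen at a steep angle. I trusted the wrist view; both are inside the 12 mm limit.
- The before-and-after picture comparison showed no change at the tape roll (about 4 grey levels).
- The same comparison was inconclusive for the tin (about 25 grey levels), probably because the arm or its shadow was in that patch. The arm never went near the tin, and it looked in place in the last picture.

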